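Balance the loaded centrifuge rotor

ROBOT

A 7-joint arm with a two-finger parallel gripper is mounted at the origin on a cart in front of the work surface, level with it; the furniture and walls round the work are solid. World frame = base frame: x ahead of the robot, y to its left, z up, the work surface at z = 0. Lengths are in m, angles in rad, forces in N, time in s.
With the tool pointing down it reaches from about 0.4 to 0.85 m from the base axis. Payload 4.5 kg.
Tool frame: the origin (TCP) lies on the centre line of the jaws, within the pads' length; the fingertips stand 25 mm ahead of it and the grasp point (between the pads) lies 6 mm ahead of it; z points along the fingers, x is the direction in which the jaws open and shut, and the axes are right-handed (so a half turn about z gives the same grasp; the last joint's range is limited). The gripper opens to 85 mm and grips with 20 to 120 N. Pads are 22 mm wide; open, the fingers measure 114 mm over their backs; the gripper's body (76 mm by 85 mm) begins 54 mm behind the grasp point. The pads swing forward as they close: fully open they stand 13 mm farther back than shut.
Start: joints at [-1.269, 0.689, -0.195, 1.565, 0.157, 0.902, -0.215], TCP at [0.165, 0.603, 0.256] pointing down, gripper open.
Joint ranges: [-3.01, 3.01], [-0.46, 2.08], [-1.47, 1.51], [0.13, 2.56], [-1, 4.14], [0.04, 2.09], [-2.66, 2.66]. Speed limits (rad/s): [2.57, 2.57, 3.14, 3.14, 3.14, 3.14, 3.14].

INTERFACE

Orientations are given as a unit quaternion [w, x, y, z].
In Python, from bench import * gives the robot as it stands. The module is installed in compiled form; this text tells all that it offers.
- The arm moves only by the tool servo_tool, never from a script. Its argument "increments" is one flat list of numbers, 7 for each row, row after row: the gripper's target within -1 to 1 (fully open at 1, half-way at 0, shut at -1), then the shift along the tool's x, y, z in mm, then the turn, a rotation vector about the tool's x, y, z in degrees. A call has 1 to 10 rows; each row shifts and turns the commanded pose from where the row before left it, along the tool's axes as they then stand; what a row does not reach is not made up. A row lasts 1/10 s, in which the tool goes at most 50 mm and 8.59 degrees, less where a joint would pass 70% of its speed; a pose out of reach is approached as far as the arm can. A call with a gripper value outside its range is refused whole. The fingers move at their own pace and stop on an object; "grip_force" is the grip in N (left out, the last holds). Time passes only in rows, so rows that do not move let the fingers close. It gives the time, the measured TCP pose, the force and the opening at its end, in the units of the state.
- get_obs(): the state, without advancing time (a new reading comes with each control period).
- get_image(name): name is "scene" or "top"; returns the picture (480x640x3 uint8, blue, green, red); there is no depth.
- camera_info(name): a dict with "fx", "fy", "cx", "cy" (pixels), "view" (4x4, takes a point from world to camera coordinates). Camera axes: x right, y down, z forward; pixel columns grow to the right and rows downward; lengths in m; the calibration is good to about 2 mm. A picture is of the moment at which its call begins. camera_info takes no time and is no camera call.
- hand_in(): hands the job in, once; it reports no verdict.
The state is a dict: "time_s": time; "qpos": joint angles; "dq": joint speeds; "joint_torque": joint torques, N m; "ee_pos": TCP position; "eef_rot": TCP orientation; "contact_force": force on the tool from outside, world axes, zero at the start; "ft_torque": the same for the moment, N m; "opening": finger opening in m.
Only numpy, scipy, OpenCV 4.12 (cv2) and the standard library are available. Lean on these libraries where they do the work, as an engineer would, in place of code of your own. Each camera call takes 0.05 s, during which the arm holds its last target.

TASK

The six tubes were put into the centrifuge rotor without regard to balance. Each cap colour is a pair of equal weight, the sample and its counterweight with a white dot: rearrange the tubes so that the two of each colour stand straight across the rotor from one another, all six fully down in their buckets. Park a tube in a free hole of the white rack when you need the room, keep the tubes upright, and leave the two white-capped blanks where they are.

Things in the scene. Friction and masses are not known exactly. Their poses are not given: they have to be found in the camera images.
- blue_plain_mid (a point): upright 50 ml centrifuge tube, blue cap without a dot (the sample); 114 mm tall, 60 g; pale body 29 mm wide, hemispherical foot; ribbed cap 35 mm wide, 21 mm high. Point: on its axis half-way up, 57 mm from foot and cap top; z from foot to cap. It starts in one of the rotor's buckets
- blue_dot_mid (a point): upright 50 ml centrifuge tube, blue cap with a white dot on top (the counterweight); 114 mm tall, 60 g; pale body 29 mm wide, hemispherical foot; ribbed cap 35 mm wide, 21 mm high. Point: on its axis half-way up, 57 mm from foot and cap top; z from foot to cap. It starts in one of the rotor's buckets
- orange_plain_mid (a point): upright 50 ml centrifuge tube, orange cap without a dot (the sample); 114 mm tall, 60 g; pale body 29 mm wide, hemispherical foot; ribbed cap 35 mm wide, 21 mm high. Point: on its axis half-way up, 57 mm from foot and cap top; z from foot to cap. It starts in one of the rotor's buckets
- orange_dot_mid (a point): upright 50 ml centrifuge tube, orange cap with a white dot on top (the counterweight); 114 mm tall, 60 g; pale body 29 mm wide, hemispherical foot; ribbed cap 35 mm wide, 21 mm high. Point: on its axis half-way up, 57 mm from foot and cap top; z from foot to cap. It starts in one of the rotor's buckets
- green_plain_mid (a point): upright 50 ml centrifuge tube, green cap without a dot (the sample); 114 mm tall, 60 g; pale body 29 mm wide, hemispherical foot; ribbed cap 35 mm wide, 21 mm high. Point: on its axis half-way up, 57 mm from foot and cap top; z from foot to cap. It starts in one of the rotor's buckets
- green_dot_mid (a point): upright 50 ml centrifuge tube, green cap with a white dot on top (the counterweight); 114 mm tall, 60 g; pale body 29 mm wide, hemispherical foot; ribbed cap 35 mm wide, 21 mm high. Point: on its axis half-way up, 57 mm from foot and cap top; z from foot to cap. It starts in one of the rotor's buckets
- white_left_mid (a point): upright 50 ml centrifuge tube, plain white cap; 114 mm tall, 60 g; pale body 29 mm wide, hemispherical foot; ribbed cap 35 mm wide, 21 mm high. Point: on its axis half-way up, 57 mm from foot and cap top; z from foot to cap. A blank of another run; it stands in the rack's hole at x = +35 mm, +35 mm along the rack's y, and stays there
- white_right_mid (a point): upright 50 ml centrifuge tube, plain white cap; 114 mm tall, 60 g; pale body 29 mm wide, hemispherical foot; ribbed cap 35 mm wide, 21 mm high. Point: on its axis half-way up, 57 mm from foot and cap top; z from foot to cap. A blank of another run; it stands in the rack's hole at x = +35 mm, -35 mm along the rack's y, and stays there
- rotor: fixed rotor on a stand, 195 mm wide: grey buckets on arms, hub 72 mm high. Origin on the bench under its axis, z up. Six bucket axes on a 75 mm radius at 0, 60, 120, 180, 240, 300 degrees from its x axis; opposite ones are 150 mm apart. Bucket: bore 31.8 mm, rim 45 mm wide, 74 mm above the bench, floor 16 mm above it (middle of a seated tube 73 mm, its cap top 130 mm)
- rack: white fixed rack, 146 x 146 mm; origin on the bench under its centre, z up. Top plate 65 mm above the bench, four 32.5 mm holes at x = +-35, y = +-35 mm of its axes; tubes stand 10 mm above the bench (middle 67 mm, cap top 124 mm). The two holes at x = -35 mm start empty. Round it: tall freezer at world y > 0.55, x > 0.38 m; wall shelf over x > 0.71, y < -0.1 m from z = 0.3 m up
Not all that is in view belongs to the job. Leave any purple or red look-alike of the part that bears orange_plain_mid alone.

How it is judged:
At the end, for the whole second after the job is handed in: All six coloured tubes stand in the rotor's buckets: middle within 9 mm of the 75 mm bucket circle and less than 80 mm above the bench (no more than 7 mm short of seated), within 7 degrees of upright, at rest; and the two tubes of each colour are over 140 mm apart, which only opposite buckets give (z of each of blue_plain_mid, blue_dot_mid, orange_plain_mid, orange_dot_mid, green_plain_mid, green_dot_mid in the frame of rotor below 0.08 m and horizontal distance between blue_plain_mid and rotor between 0.066 and 0.084 m and angle between each of blue_plain_mid, blue_dot_mid, orange_plain_mid, orange_dot_mid, green_plain_mid, green_dot_mid's own z axis and vertical below 0.12 rad and linear speed of each of blue_plain, blue_dot, orange_plain, orange_dot, green_plain, green_dot below 0.02 m/s and horizontal distance between blue_dot_mid and rotor between 0.066 and 0.084 m and horizontal distance between orange_plain_mid and rotor between 0.066 and 0.084 m and horizontal distance between orange_dot_mid and rotor between 0.066 and 0.084 m and horizontal distance between green_plain_mid and rotor between 0.066 and 0.084 m and horizontal distance between green_dot_mid and rotor between 0.066 and 0.084 m and horizontal distance between blue_plain_mid and blue_dot_mid above 0.14 m and horizontal distance between orange_plain_mid and orange_dot_mid above 0.14 m and horizontal distance between green_plain_mid and green_dot_mid above 0.14 m); the robot touches nothing.
It fails at once if a tube is tipped over (more than 40 degrees from upright) (angle between any of blue_plain_mid, blue_dot_mid, orange_plain_mid, orange_dot_mid, green_plain_mid, green_dot_mid's own z axis and vertical above 0.7 rad).
It fails at once if a white-capped blank is moved from its place in the rack (more than 15 mm) (distance of any of white_left_mid, white_right_mid from where it was at the start of the episode above 0.015 m).
It also fails if it takes over 128 s, if anything falls off the work surface, if the arm or the gripper's body presses on something with over 40 N, if the wrist force passes 120 N, or if a joint passes its speed limit or range.

## Working session

There is one attempt and no reset: what is moved stays moved. The work goes in short steps, Python scripts to look and compute and a tool call to move; the robot and the scene stay as the last step left them, time stands still between calls to the robot, and variables do not carry over. Pictures are saved under pics/ and viewed, and the job is handed in when it is done.

Besides the shell and the picture viewer there is one more tool, called after "Emit:" as name(argument=value, ...) on one line, values as JSON. servo_tool: Moves the arm, as the interface text tells. Its arguments: {"type":"object","properties":{"increments":{"type":"array","items":{"type":"number"}},"grip_force":{"type":"number"}},"required":["increments"]}

```bash
mkdir -p pics
python3 - <<'E'
from bench import *
import cv2
print(get_obs())
for n in("scene","top"):
    cv2.imwrite(f"pics/{n}0.png",get_image(n)); print(n,camera_info(n))
E
```

```text
{'time_s': 0.0, 'qpos': array([-1.26919273,  0.69003131, -0.19450658,  1.56638583,  0.15730894,
        0.90246807, -0.21513817]), 'dq': array([-0.00057214, -0.00053532, -0.000731  ,  0.00069797,  0.00068069,
        0.002601  , -0.00181397]), 'joint_torque': array([ 2.69411203e-04, -5.39600480e+01, -1.26644634e+00, -1.58542621e+01,
        9.07985203e-03,  9.46844928e-03, -6.98048467e-06]), 'ee_pos': array([0.16527091, 0.60211087, 0.25544314]), 'eef_rot': array([ 6.30991683e-04,  7.95161447e-01,  6.06397041e-01, -7.10168619e-04]), 'contact_force': array([-0.2175683 ,  0.24090352,  0.07776602]), 'ft_torque': array([-0.02054037, -0.01022959, -0.03051428]), 'opening': 0.08547588224819559}
scene {'fx': 622.6426994402884, 'fy': 622.6426994402884, 'cx': 314.68038200532004, 'cy': 240.10681704870325, 'view': array([[ 0.61931179, -0.78508661, -0.00958798, -0.28450069],
       [-0.50036569, -0.38524156, -0.77538578,  0.2833635 ],
       [ 0.60505131,  0.48500305, -0.63141504,  0.96988107],
       [ 0.        ,  0.        ,  0.        ,  1.        ]])}
top {'fx': 565.3300126902077, 'fy': 565.3300126902077, 'cx': 316.1336536818151, 'cy': 239.90337227090762, 'view': array([[-0.02695043, -0.99929635, -0.02608589,  0.01196718],
       [-0.98448627,  0.03105898, -0.17269083,  0.47835739],
       [ 0.17337952,  0.02102711, -0.98463059,  1.03693121],
       [ 0.        ,  0.        ,  0.        ,  1.        ]])}
```

View pics/scene0.png

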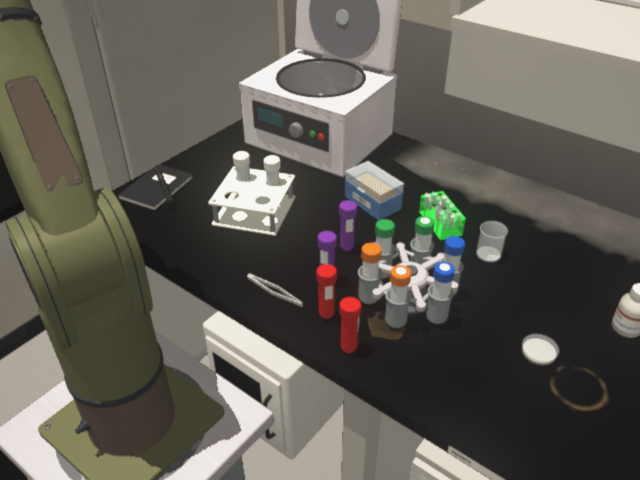

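View pics/top0.png

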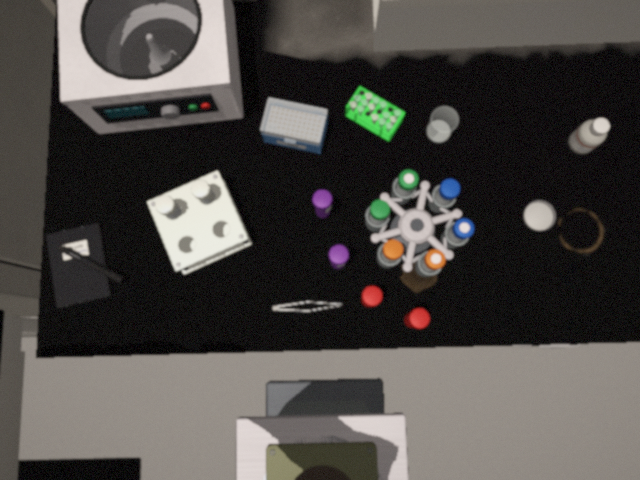

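```bash
cat > h.py <<'E'
import numpy as np, cv2
from bench import *
def unproj(n,u,v,z):
    c=camera_info(n); R=c["view"][:3,:3]; t=c["view"][:3,3]
    o=-R.T@t; d=R.T@np.array([(u-c["cx"])/c["fx"],(v-c["cy"])/c["fy"],1])
    return o+d*(z-o[2])/d[2]
def proj(n,p):
    c=camera_info(n); q=c["view"][:3,:3]@np.array(p)+c["view"][:3,3]
    return c["fx"]*q[0]/q[2]+c["cx"],c["fy"]*q[1]/q[2]+c["cy"]
E
python3 - <<'E'
from h import *
a=cv2.imread("pics/top0.png"); b=cv2.imread("pics/scene0.png")
cv2.imwrite("pics/c1.png",cv2.resize(a[160:290,350:490],None,fx=5,fy=4.6,interpolation=cv2.INTER_CUBIC) if 0 else cv2.resize(a[165:285,355:495],None,fx=5,fy=5,interpolation=cv2.INTER_CUBIC))
cv2.imwrite("pics/c2.png",cv2.resize(a[165:280,140:260],None,fx=5,fy=5,interpolation=cv2.INTER_CUBIC))
cv2.imwrite("pics/c3.png",cv2.resize(b[200:360,310:480],None,fx=3.7,fy=3.7,interpolation=cv2.INTER_CUBIC))
E
```

```text
(no output)
```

View pics/c1.png

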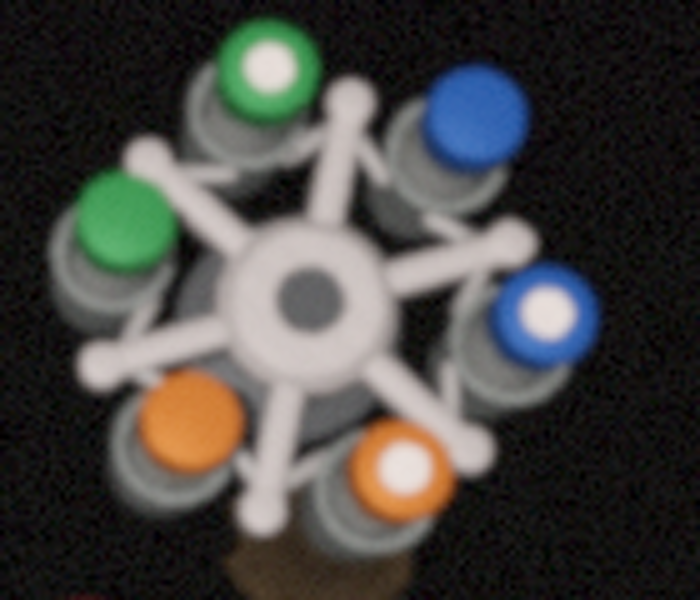

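View pics/c2.png

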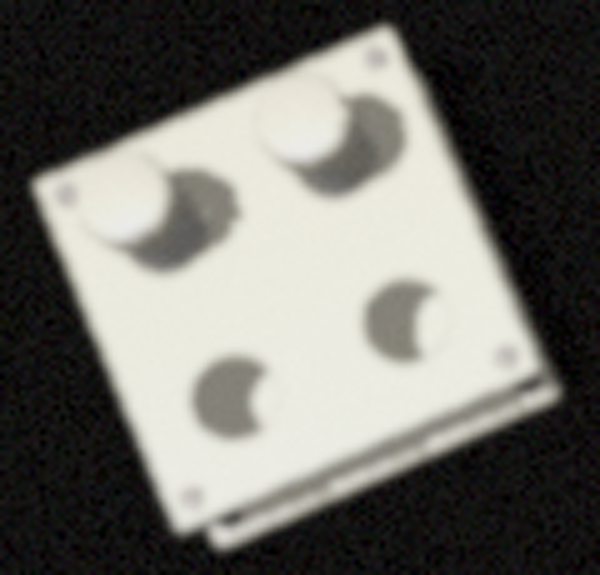

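View pics/c3.png

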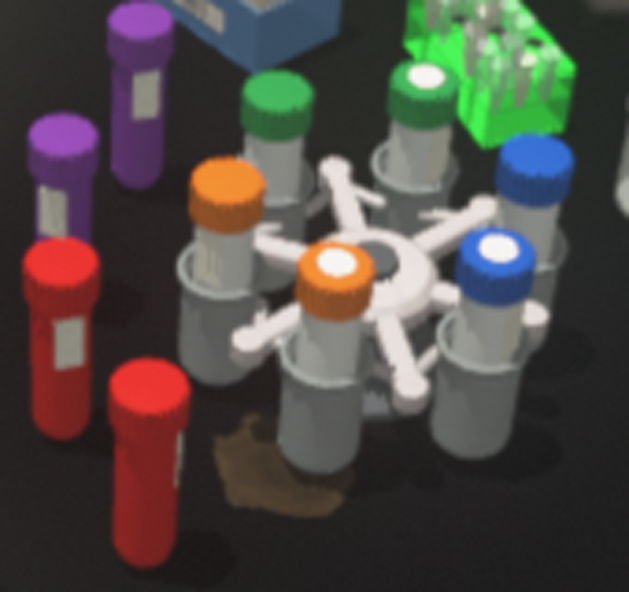

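```bash
cat > m.py <<'E'
from h import *
from scipy.optimize import least_squares
f=lambda u,v,o:(o[0]+(u+.5)/5-.5,o[1]+(v+.5)/5-.5)
o=(355,165)
P=dict(Gd=(270,68),Bp=(475,114),Bd=(548,313),Od=(405,467),Op=(192,418),Gp=(126,216))
W={k:unproj("top",*f(*p,o),.130)[:2] for k,p in P.items()}
for k,w in W.items(): print(k,w.round(4),np.hypot(*w).round(3))
ks=list(W)
def model(q): return np.array([[q[0]+.075*np.cos(q[2]-i*np.pi/3),q[1]+.075*np.sin(q[2]-i*np.pi/3)] for i in range(6)])
c=np.mean(list(W.values()),0); d=W["Gd"]-c
r=least_squares(lambda q:(model(q)-np.array([W[k] for k in ks])).ravel(),[*c,np.arctan2(d[1],d[0])])
q=r.x; print("rotor",q[:2].round(4),np.degrees(q[2]).round(1)); print((r.fun.reshape(6,2)*1000).round(1))
S={k:s for k,s in zip(ks,model(q))}
for k,s in S.items(): print(k,s.round(4))
hub=unproj("top",*f(310,299,o),.072)[:2]; print("hub",hub.round(4))
o2=(140,165)
H={k:unproj("top",*f(*p,o2),.065)[:2] for k,p in dict(h1=(234,397),h2=(406,320)).items()}
print(H,np.linalg.norm(H['h1']-H['h2']))
C=[unproj("top",*f(*p,o2),.065)[:2] for p in((32,183),(392,24),(562,385),(178,533))]
print("rack corners ctr",np.mean(C,0)); u=(H['h1']-H['h2']); u/=np.linalg.norm(u); xd=np.array([u[1],-u[0]])
print("hole ctr", np.mean(list(H.values()),0)+.035*xd, xd)
WL=[unproj("top",*f(*p,o2),.124)[:2] for p in((122,192),(302,115))]; print(WL)
for k,p in dict(a=(322,195),b=(339,253),r1=(372,295),r2=(418,318)).items(): print(k,unproj("top",*p,.114))
E
python3 m.py
python3 - <<'E'
from m import *
# scene check
E=None
b=cv2.imread("pics/scene0.png")
for k,s in S.items(): print(k,np.round((np.array(proj("scene",[*s,.130]))-[310,200])*3.7))
E
```

```text
Gd [ 0.569  -0.1711] 0.594
Bp [ 0.5497 -0.2423] 0.601
Bd [ 0.4773 -0.2628] 0.545
Od [ 0.4247 -0.2097] 0.474
Op [ 0.4441 -0.1372] 0.465
Gp [ 0.5168 -0.1176] 0.53
rotor [ 0.4969 -0.1901] 15.0
[[ 0.4  0.3]
 [ 0.2 -0.9]
 [ 0.2  0.2]
 [-0.2  0.3]
 [-0.2  0.1]
 [-0.4 -0.1]]
Gd [ 0.5694 -0.1707]
Bp [ 0.5499 -0.2432]
Bd [ 0.4775 -0.2625]
Od [ 0.4245 -0.2095]
Op [ 0.4439 -0.137 ]
Gp [ 0.5164 -0.1177]
hub [ 0.4965 -0.1897]
{'h1': array([0.47429172, 0.24096347]), 'h2': array([0.50165494, 0.17623665])} 0.07027308458333245
rack corners ctr [0.51888346 0.22003439]
hole ctr [0.52021097 0.2222285 ] [0.92107547 0.3893841 ]
[array([0.53981373, 0.26725905]), array([0.56613324, 0.20258802])]
a [ 0.54761873 -0.01635365  0.114     ]
b [ 0.4409931  -0.04337919  0.114     ]
r1 [ 0.36519333 -0.09834853  0.114     ]
r2 [ 0.32325215 -0.17589241  0.114     ]
Gd [ 0.569  -0.1711] 0.594
Bp [ 0.5497 -0.2423] 0.601
Bd [ 0.4773 -0.2628] 0.545
Od [ 0.4247 -0.2097] 0.474
Op [ 0.4441 -0.1372] 0.465
Gp [ 0.5168 -0.1176] 0.53
rotor [ 0.4969 -0.1901] 15.0
[[ 0.4  0.3]
 [ 0.2 -0.9]
 [ 0.2  0.2]
 [-0.2  0.3]
 [-0.2  0.1]
 [-0.4 -0.1]]
Gd [ 0.5694 -0.1707]
Bp [ 0.5499 -0.2432]
Bd [ 0.4775 -0.2625]
Od [ 0.4245 -0.2095]
Op [ 0.4439 -0.137 ]
Gp [ 0.5164 -0.1177]
hub [ 0.4965 -0.1897]
{'h1': array([0.47429172, 0.24096347]), 'h2': array([0.50165494, 0.17623665])} 0.07027308458333245
rack corners ctr [0.51888346 0.22003439]
hole ctr [0.52021097 0.2222285 ] [0.92107547 0.3893841 ]
[array([0.53981373, 0.26725905]), array([0.56613324, 0.20258802])]
a [ 0.54761873 -0.01635365  0.114     ]
b [ 0.4409931  -0.04337919  0.114     ]
r1 [ 0.36519333 -0.09834853  0.114     ]
r2 [ 0.32325215 -0.17589241  0.114     ]
Gd [420.  75.]
Bp [531. 151.]
Bd [492. 247.]
Od [330. 261.]
Op [222. 176.]
Gp [272.  87.]
```

Top view: rotor buckets clockwise from (409,178): green-dot, blue-plain (450,187), blue-dot (464,227), orange-dot (436,258), orange-plain (393,248), green-plain (380,208). The free rack holes are at about (187,244) and (221,229), and the blanks are behind them. The hexagon fits to under 1 mm, but the scene camera disagrees by about 3 mm. The upright solid-purple and solid-red tubes are look-alikes, so I leave them.

Plan: orange-dot → rack, green-plain → its bucket, blue-plain → green-plain's old bucket, orange-dot → blue-plain's old bucket. The other three stay where they are. I'll turn the tool first so its x matches world x.

Emit:
servo_tool(increments=[0.2,0,0,0,0,0,7.47,0.2,0,0,0,0,0,7.47,0.2,0,0,0,0,0,7.47,0.2,0,0,0,0,0,7.47,0.2,0,0,0,0,0,7.47,0.2,0,0,0,0,0,7.47,0.2,0,0,0,0,0,7.47,0.2,0,0,0,0,0,7.47,0.2,0,0,0,0,0,7.47,0.2,0,0,0,0,0,7.47], grip_force=40)

```text
time_s: 1.1
ee_pos: [0.1652, 0.6024, 0.2558]
eef_rot: [0.0, 1.0, -0.003, -0.0]
contact_force: [-1.0, 1.1, -0.7]
opening: 0.0513
```

Emit:
servo_tool(increments=[0.2,28,38,0,0,0,0,0.2,28,38,0,0,0,0,0.2,28,38,0,0,0,0,0.2,28,38,0,0,0,0,0.2,28,38,0,0,0,0,0.2,28,38,0,0,0,0,0.2,28,38,0,0,0,0,0.2,28,38,0,0,0,0,0.2,28,38,0,0,0,0,0.2,28,38,0,0,0,0])

```text
time_s: 2.1
ee_pos: [0.4457, 0.2209, 0.2561]
eef_rot: [0.0, 1.0, -0.0, -0.0]
contact_force: [1.2, 0.2, 0.2]
opening: 0.051
```

Emit:
servo_tool(increments=[0.2,-2,43,0,0,0,0,0.2,-2,43,0,0,0,0,0.2,-2,43,0,0,0,0,0.2,-2,43,0,0,0,0,0.2,-2,43,0,0,0,0,0.2,-2,43,0,0,0,0,0.2,-2,43,0,0,0,0,0.2,-2,43,0,0,0,0,0.2,-2,43,0,0,0,0,0.2,-2,43,0,0,0,0])

```text
time_s: 3.1
ee_pos: [0.4243, -0.209, 0.2561]
eef_rot: [-0.0, 1.0, -0.0, -0.0]
contact_force: [0.6, 0.3, 0.6]
opening: 0.0511
```

Emit:
servo_tool(increments=[0.2,0,0,35,0,0,0,0.2,0,0,35,0,0,0,0.2,0,0,20,0,0,0,0.2,0,0,0,0,0,0])

```text
time_s: 3.5
ee_pos: [0.423, -0.2067, 0.164]
eef_rot: [-0.001, 1.0, -0.0, -0.003]
contact_force: [0.6, 1.1, 0.4]
opening: 0.0512
```

Run:
```python
from h import *
a=get_image("top");b=get_image("scene")
cv2.imwrite("pics/g1.png",cv2.resize(a[180:300,360:500],None,fx=5,fy=5,interpolation=cv2.INTER_CUBIC))
cv2.imwrite("pics/g2.png",cv2.resize(b[200:350,330:480],None,fx=4,fy=4,interpolation=cv2.INTER_CUBIC))
print(get_obs()["ee_pos"])
```

```text
[ 0.42477581 -0.20740992  0.16638037]
```

View pics/g1.png

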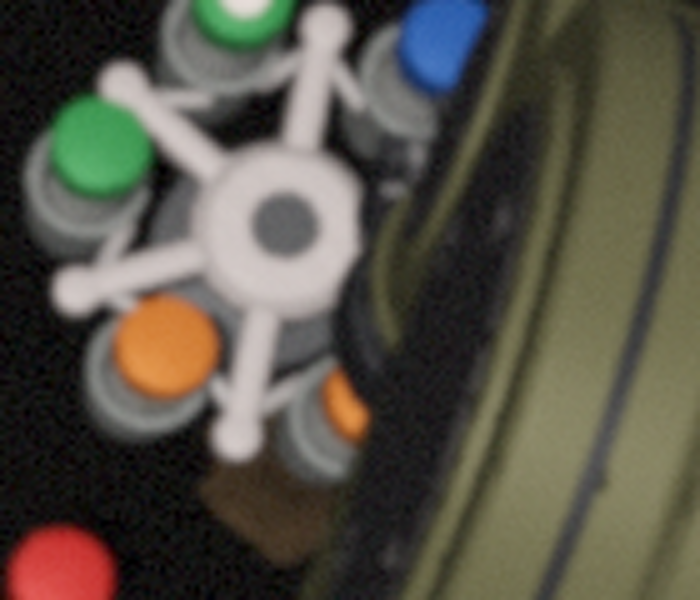

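View pics/g2.png

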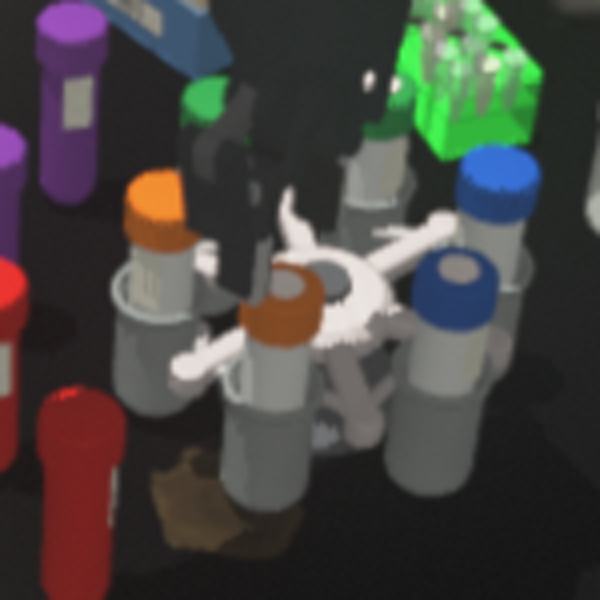

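Emit:
servo_tool(increments=[0.2,0,0,0,0,0,0,0.2,0,0,0,0,0,0])

```text
time_s: 3.8
ee_pos: [0.4255, -0.2077, 0.1674]
eef_rot: [0.0, 1.0, -0.0, 0.001]
contact_force: [1.2, 0.9, 0.5]
opening: 0.0513
```

Run:
```python
from h import *
o=get_obs();p=o["ee_pos"];print(p,o["eef_rot"].round(4))
for d in(-.0255,.0255,0):
  for y in (-.011,.011): print(d,y,(np.array(proj("scene",p+[d,y,-.020]))-[330,200])*4)
print((np.array(proj("scene",[.4245,-.2095,.13]))-[330,200])*4)
```

```text
[ 0.42552441 -0.20765406  0.16740906] [ 4.0e-04  1.0e+00 -3.0e-04  1.2e-03]
-0.0255 -0.011 [266.98406066 291.10639262]
-0.0255 0.011 [221.53100466 269.11952833]
0.0255 -0.011 [332.65267294 226.3447719 ]
0.0255 0.011 [287.86533946 205.65682374]
0 -0.011 [300.31105682 258.2396971 ]
0 0.011 [255.19074524 236.91692647]
[276.89915037 281.8863935 ]
```

Run:
```python
from h import *
print(unproj("scene",330+288.5/4-.4,200+285/4-.4,.13))
b=cv2.imread("pics/g2.png")[200:400,150:400]
cv2.imwrite("pics/g3.png",cv2.resize(b,None,fx=3,fy=3,interpolation=cv2.INTER_CUBIC))
```

```text
[ 0.42624827 -0.2133146   0.13      ]
```

View pics/g3.png

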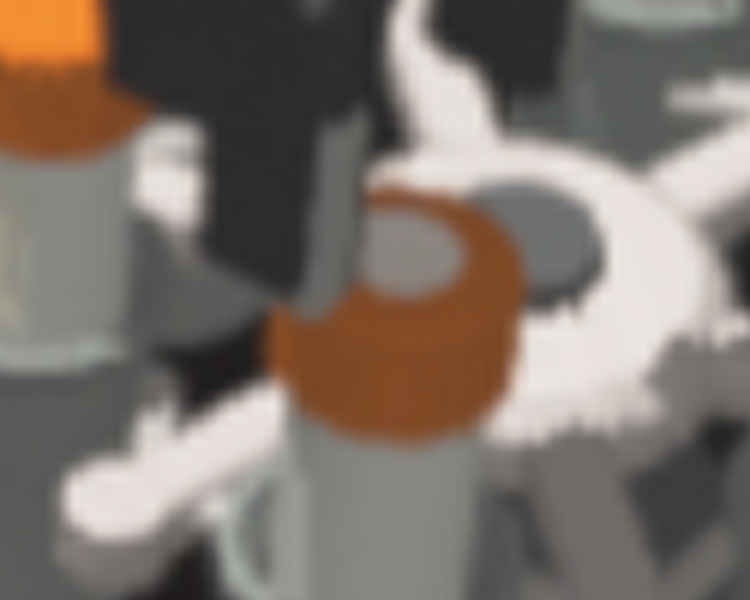

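Emit:
servo_tool(increments=[0.2,0,3.8,0,0,0,0,0.2,0,0,14,0,0,0,0.2,0,0,14,0,0,0,0.2,0,0,13,0,0,0,0.2,0,0,0,0,0,0,0.2,0,0,0,0,0,0])

```text
time_s: 4.4
ee_pos: [0.4249, -0.2115, 0.1257]
eef_rot: [0.0, 1.0, -0.0, 0.0]
contact_force: [-0.2, -0.4, 0.6]
opening: 0.0509
```

Emit:
servo_tool(increments=[-0.1,0,0,0,0,0,0,-0.3,0,0,0,0,0,0,-0.3,0,0,0,0,0,0], grip_force=20)

```text
time_s: 4.7
ee_pos: [0.4253, -0.2115, 0.126]
eef_rot: [0.0, 1.0, -0.0, 0.001]
contact_force: [0.5, 0.0, 4.6]
opening: 0.0344
```

Emit:
servo_tool(increments=[-0.5,0,0,0,0,0,0,-0.5,0,0,0,0,0,0,-0.5,0,0,0,0,0,0], grip_force=40)

```text
time_s: 5.0
ee_pos: [0.4254, -0.2115, 0.126]
eef_rot: [0.0, 1.0, -0.0, 0.001]
contact_force: [0.8, -0.4, 6.4]
opening: 0.0339
```

Emit:
servo_tool(increments=[-0.5,0,0,-8,0,0,0,-0.5,0,0,-12,0,0,0,-0.5,0,0,-20,0,0,0,-0.5,0,0,-20,0,0,0,-0.5,0,0,-20,0,0,0,-0.5,0,0,-20,0,0,0,-0.5,0,0,-20,0,0,0,-0.5,0,0,-20,0,0,0,-0.5,0,0,0,0,0,0])

```text
time_s: 5.9
ee_pos: [0.4257, -0.2118, 0.2677]
eef_rot: [0.001, 1.0, -0.0, 0.002]
contact_force: [0.5, -0.1, -0.1]
opening: 0.0339
```

Run:
```python
from h import *
b=get_image("scene")
cv2.imwrite("pics/g4.png",b[80:380,200:560])
o=get_obs();print(o["ee_pos"],o["contact_force"],o["opening"])
```

```text
[ 0.42505347 -0.21140189  0.26638665] [-0.35075043 -0.17722851 -1.26388133] 0.03391725849793967
```

View pics/g4.png

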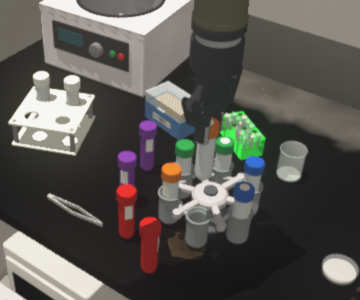

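Run:
```python
from h import *
b=cv2.imread("pics/scene0.png")
cv2.imwrite("pics/r.png",cv2.resize(b[140:240,200:310],None,fx=7,fy=6,interpolation=cv2.INTER_CUBIC))
for p in((.5017,.1762,.065),(.4743,.241,.065)):
  u,v=proj("scene",p); print((u-200+.5)*7-.5,(v-140+.5)*6-.5)
```

```text
432.87555684917356 359.4901259772929
215.15578973132997 330.6586017859766
```

View pics/r.png

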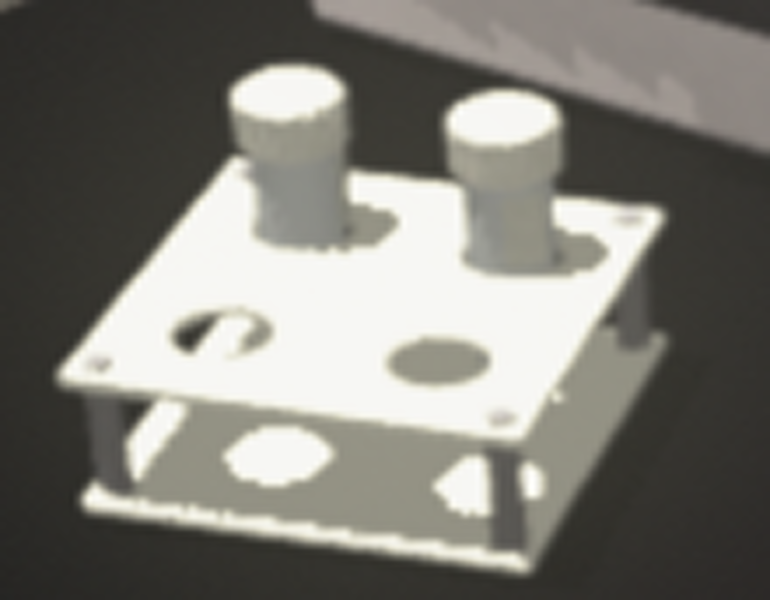

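Emit:
servo_tool(increments=[-0.5,7.7,-38.7,0,0,0,0,-0.5,7.7,-38.7,0,0,0,0,-0.5,7.7,-38.7,0,0,0,0,-0.5,7.7,-38.7,0,0,0,0,-0.5,7.7,-38.7,0,0,0,0,-0.5,7.7,-38.7,0,0,0,0,-0.5,7.7,-38.7,0,0,0,0,-0.5,7.7,-38.7,0,0,0,0,-0.5,7.7,-38.7,0,0,0,0,-0.5,7.7,-38.7,0,0,0,0])

```text
time_s: 6.95
ee_pos: [0.5012, 0.177, 0.2642]
eef_rot: [0.001, 1.0, -0.0, -0.001]
contact_force: [0.5, -0.5, -0.4]
opening: 0.0337
```

Emit:
servo_tool(increments=[-0.5,0,0,25,0,0,0,-0.5,0,0,25,0,0,0,-0.5,0,0,20,0,0,0,-0.5,0,0,8,0,0,0,-0.5,0,0,0,0,0,0,-0.5,0,0,0,0,0,0])

```text
time_s: 7.55
ee_pos: [0.5023, 0.1756, 0.1876]
eef_rot: [-0.0, 1.0, -0.001, 0.0]
contact_force: [-0.1, -0.1, -0.1]
opening: 0.0337
```

Run:
```python
from h import *
b=get_image("scene");a=get_image("top")
cv2.imwrite("pics/p1.png",cv2.resize(b[80:240,190:330],None,fx=4,fy=3.7,interpolation=cv2.INTER_CUBIC))
cv2.imwrite("pics/p2.png",cv2.resize(a[160:290,130:270],None,fx=4,fy=4,interpolation=cv2.INTER_CUBIC))
o=get_obs();print(o["ee_pos"],o["contact_force"],o["opening"])
```

```text
[0.50264951 0.17581215 0.18816905] [ 0.12736787 -0.06090513 -1.25591932] 0.033838275807906604
```

View pics/p1.png

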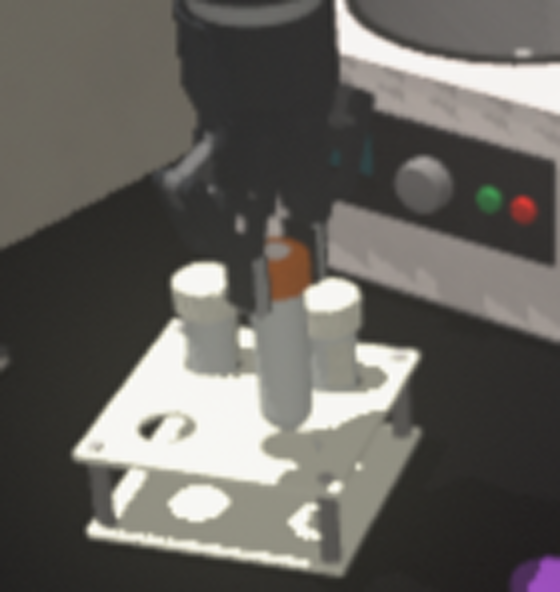

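View pics/p2.png

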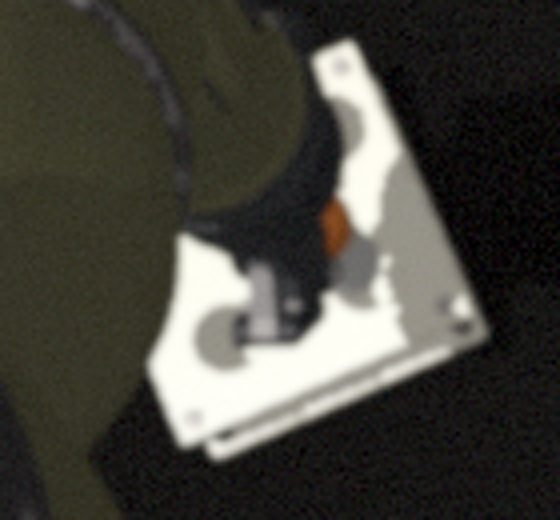

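Emit:
servo_tool(increments=[-0.5,0.5,0.5,8,0,0,0,-0.5,0,0,8,0,0,0,-0.5,0,0,8,0,0,0,-0.5,0,0,0,0,0,0])

```text
time_s: 8.05
ee_pos: [0.5017, 0.1749, 0.162]
eef_rot: [0.0, 1.0, -0.0, -0.001]
contact_force: [0.2, 0.3, -1.0]
opening: 0.0339
```

Emit:
servo_tool(increments=[-0.5,0,0,10,0,0,0,-0.5,0,0,10,0,0,0,-0.5,0,0,10,0,0,0,-0.5,0,0,6,0,0,0,-0.5,0,0,3,0,0,0,-0.5,0,0,0,0,0,0])

```text
time_s: 8.65
ee_pos: [0.5023, 0.1751, 0.1238]
eef_rot: [0.0, 1.0, -0.0, -0.0]
contact_force: [-0.4, -0.4, -0.1]
opening: 0.0338
```

Emit:
servo_tool(increments=[-0.5,0,0,2,0,0,0,-0.5,0,0,1,0,0,0,-0.5,0,0,0,0,0,0])

```text
time_s: 8.95
ee_pos: [0.5026, 0.1753, 0.1214]
eef_rot: [-0.0, 1.0, -0.0, 0.0]
contact_force: [-0.6, 0.2, -0.6]
opening: 0.0337
```

Emit:
servo_tool(increments=[0.2,0,0,0,0,0,0,0.2,0,0,0,0,0,0,0.2,0,0,0,0,0,0,0.2,0,0,0,0,0,0])

```text
time_s: 9.35
ee_pos: [0.5026, 0.1752, 0.1214]
eef_rot: [-0.0, 1.0, -0.0, 0.0]
contact_force: [-0.2, -0.4, 0.8]
opening: 0.0515
```

Emit:
servo_tool(increments=[0.2,0,0,-12,0,0,0,0.2,0,0,-25,0,0,0,0.2,0,0,-35,0,0,0,0.2,0,0,-40,0,0,0,0.2,0,0,0,0,0,0])

```text
time_s: 9.85
ee_pos: [0.5056, 0.1761, 0.2388]
eef_rot: [-0.002, 1.0, -0.001, 0.005]
contact_force: [1.4, 0.8, 0.4]
opening: 0.0509
```

Run:
```python
from h import *
b=get_image("scene")
cv2.imwrite("pics/p3.png",cv2.resize(b[80:240,190:330],None,fx=4,fy=3.7,interpolation=cv2.INTER_CUBIC))
o=get_obs();print(o["ee_pos"],o["contact_force"],o["opening"])
```

```text
[0.50422106 0.1757497  0.23647957] [-0.28792619  0.69345562 -0.12024982] 0.05154708983710481
```

View pics/p3.png

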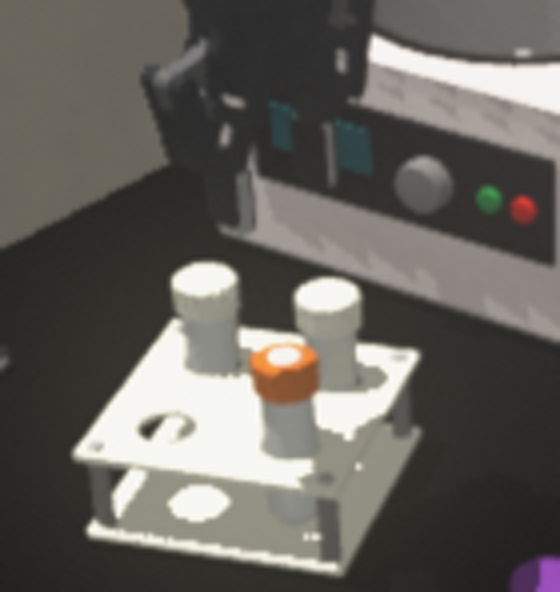

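Emit:
servo_tool(increments=[0.2,1.5,37,0,0,0,0,0.2,1.5,37,0,0,0,0,0.2,1.5,37,0,0,0,0,0.2,1.5,37,0,0,0,0,0.2,1.5,37,0,0,0,0,0.2,1.5,37,0,0,0,0,0.2,1.5,37,0,0,0,0,0.2,1.5,35,0,0,0,0,0.2,0,0,0,0,0,0,0.2,0,0,0,0,0,0])

```text
time_s: 10.9
ee_pos: [0.5135, -0.1195, 0.2325]
eef_rot: [-0.0, 1.0, -0.001, -0.001]
contact_force: [-0.3, 0.7, -0.6]
opening: 0.0512
```

Emit:
servo_tool(increments=[0.2,3.8,0,30,0,0,0,0.2,0,0,30,0,0,0,0.2,0,0,15,0,0,0,0.2,0,0,0,0,0,0,0.2,0,0,0,0,0,0])

```text
time_s: 11.4
ee_pos: [0.5182, -0.1174, 0.1583]
eef_rot: [-0.0, 1.0, 0.001, -0.0]
contact_force: [0.9, 0.3, 0.7]
opening: 0.0512
```

Run:
```python
from h import *
b=get_image("scene")
cv2.imwrite("pics/q1.png",cv2.resize(b[200:350,330:480],None,fx=4,fy=4,interpolation=cv2.INTER_CUBIC))
o=get_obs();print(o["ee_pos"],o["contact_force"],o["opening"])
```

```text
[ 0.51860476 -0.11785665  0.15885756] [ 0.1987445   0.55501266 -0.71620945] 0.051347326178217516
```

View pics/q1.png

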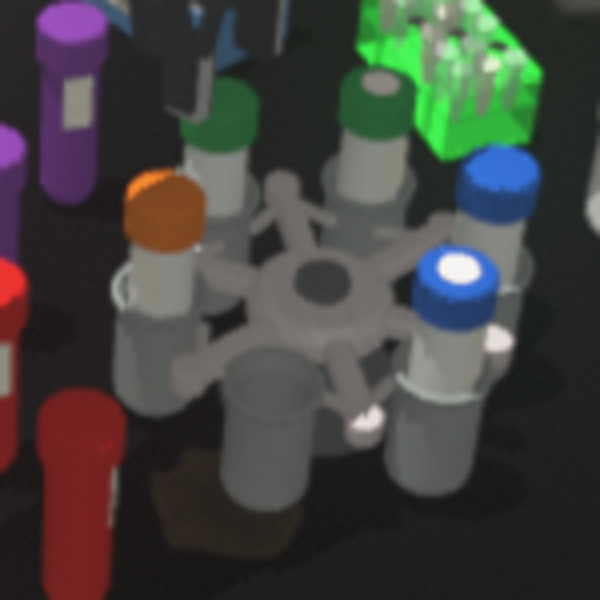

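Emit:
servo_tool(increments=[0.2,-1.2,1.8,0,0,0,0,0.2,0,0,12,0,0,0,0.2,0,0,12,0,0,0,0.2,0,0,9,0,0,0,0.2,0,0,0,0,0,0,0.2,0,0,0,0,0,0])

```text
time_s: 12.05
ee_pos: [0.5167, -0.1206, 0.1248]
eef_rot: [-0.0, 1.0, -0.0, -0.0]
contact_force: [-0.0, 0.1, 0.0]
opening: 0.051
```

Emit:
servo_tool(increments=[-0.1,0,0,0,0,0,0,-0.5,0,0,0,0,0,0,-0.5,0,0,0,0,0,0], grip_force=20)

```text
time_s: 12.35
ee_pos: [0.5173, -0.1206, 0.1256]
eef_rot: [0.0, 1.0, -0.0, 0.001]
contact_force: [0.6, -0.2, 0.8]
opening: 0.0344
```

Emit:
servo_tool(increments=[-0.5,0,0,0,0,0,0,-0.5,0,0,0,0,0,0,-0.5,0,0,0,0,0,0], grip_force=40)

```text
time_s: 12.65
ee_pos: [0.5173, -0.1207, 0.1256]
eef_rot: [0.0, 1.0, -0.0, 0.001]
contact_force: [0.8, -0.5, 2.9]
opening: 0.0336
```

Emit:
servo_tool(increments=[-0.5,0,0,-8,0,0,0,-0.5,0,0,-12,0,0,0,-0.5,0,0,-20,0,0,0,-0.5,0,0,-20,0,0,0,-0.5,0,0,-20,0,0,0,-0.5,0,0,-20,0,0,0,-0.5,0,0,-20,0,0,0,-0.5,0,0,-20,0,0,0,-0.5,0,0,0,0,0,0])

```text
time_s: 13.55
ee_pos: [0.5182, -0.121, 0.2684]
eef_rot: [0.0, 1.0, -0.001, 0.003]
contact_force: [-0.2, -1.1, -0.2]
opening: 0.0337
```

Emit:
servo_tool(increments=[-0.5,-23,23,0,0,0,0,-0.5,-23,23,0,0,0,0,-0.5,-23,23,0,0,0,0,-0.5,-23,23,0,0,0,0,-0.5,0,0,0,0,0,0,-0.5,0,0,0,0,0,0])

```text
time_s: 14.15
ee_pos: [0.4242, -0.2128, 0.2651]
eef_rot: [-0.0, 1.0, -0.001, -0.0]
contact_force: [0.3, 0.3, 0.1]
opening: 0.0339
```

Emit:
servo_tool(increments=[-0.5,0,0,20,0,0,0,-0.5,0,0,20,0,0,0,-0.5,0,0,20,0,0,0,-0.5,0,0,10,0,0,0,-0.5,0,0,0,0,0,0,-0.5,0,0,0,0,0,0])

```text
time_s: 14.75
ee_pos: [0.4255, -0.2122, 0.1955]
eef_rot: [-0.0, 1.0, 0.0, 0.0]
contact_force: [0.7, 1.1, -0.1]
opening: 0.0339
```

Run:
```python
from h import *
b=get_image("scene")
cv2.imwrite("pics/q2.png",cv2.resize(b[180:330,330:480],None,fx=4,fy=4,interpolation=cv2.INTER_CUBIC))
o=get_obs();print(o["ee_pos"],o["contact_force"],o["opening"])
```

```text
[ 0.42561804 -0.21244021  0.19586848] [-0.88982982 -0.97543881 -0.08292558] 0.03386309067447772
```

View pics/q2.png

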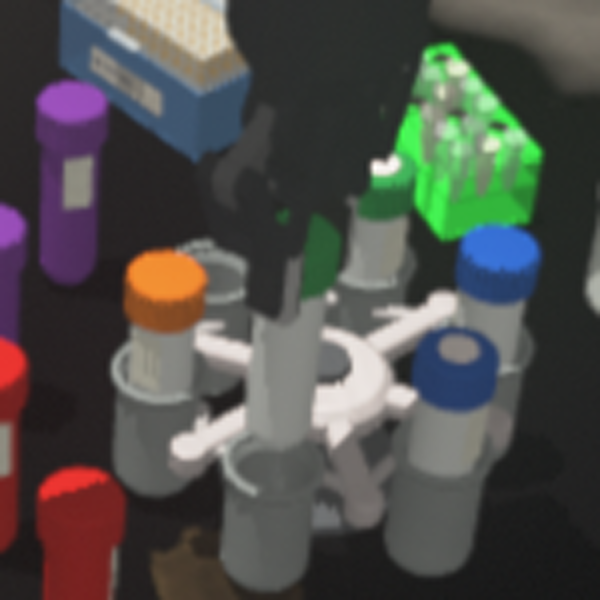

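Emit:
servo_tool(increments=[-0.5,0,0,8,0,0,0,-0.5,0,0,8,0,0,0,-0.5,0,0,8,0,0,0,-0.5,0,0,0,0,0,0])

```text
time_s: 15.2
ee_pos: [0.4242, -0.2122, 0.1701]
eef_rot: [-0.001, 1.0, -0.0, -0.001]
contact_force: [0.3, -0.4, -0.8]
opening: 0.0336
```

Emit:
servo_tool(increments=[-0.5,0.5,0,10,0,0,0,-0.5,0,0,10,0,0,0,-0.5,0,0,10,0,0,0,-0.5,0,0,6,0,0,0,-0.5,0,0,4,0,0,0,-0.5,0,0,0,0,0,0])

```text
time_s: 15.8
ee_pos: [0.425, -0.2124, 0.1307]
eef_rot: [-0.0, 1.0, -0.0, -0.001]
contact_force: [-0.6, 0.2, -0.7]
opening: 0.0339
```

Emit:
servo_tool(increments=[-0.5,0,0,2.5,0,0,0,-0.5,0,0,2,0,0,0,-0.5,0,0,0,0,0,0,-0.5,0,0,0,0,0,0])

```text
time_s: 16.2
ee_pos: [0.4254, -0.2126, 0.1269]
eef_rot: [0.0, 1.0, -0.0, 0.0]
contact_force: [0.3, 0.1, -1.3]
opening: 0.0338
```

Emit:
servo_tool(increments=[0.2,0,0,0,0,0,0,0.2,0,0,0,0,0,0,0.2,0,0,0,0,0,0,0.2,0,0,0,0,0,0])

```text
time_s: 16.6
ee_pos: [0.4254, -0.2125, 0.1268]
eef_rot: [-0.0, 1.0, -0.0, 0.0]
contact_force: [0.5, -0.5, -0.5]
opening: 0.0514
```

Emit:
servo_tool(increments=[0.2,0,0,-12,0,0,0,0.2,0,0,-25,0,0,0,0.2,0,0,-35,0,0,0,0.2,0,0,-30,0,0,0,0.2,0,0,0,0,0,0,0.2,0,0,0,0,0,0])

```text
time_s: 17.2
ee_pos: [0.4255, -0.2126, 0.2292]
eef_rot: [0.0, 1.0, -0.0, 0.001]
contact_force: [-0.4, 1.2, 0.1]
opening: 0.0513
```

Run:
```python
from h import *
b=get_image("scene")
cv2.imwrite("pics/q3.png",cv2.resize(b[180:330,330:480],None,fx=4,fy=4,interpolation=cv2.INTER_CUBIC))
o=get_obs();print(o["ee_pos"],o["contact_force"],o["opening"])
```

```text
[ 0.42496541 -0.21233261  0.22840293] [-1.10669266 -0.70614573  0.00217039] 0.0513383682668246
```

View pics/q3.png

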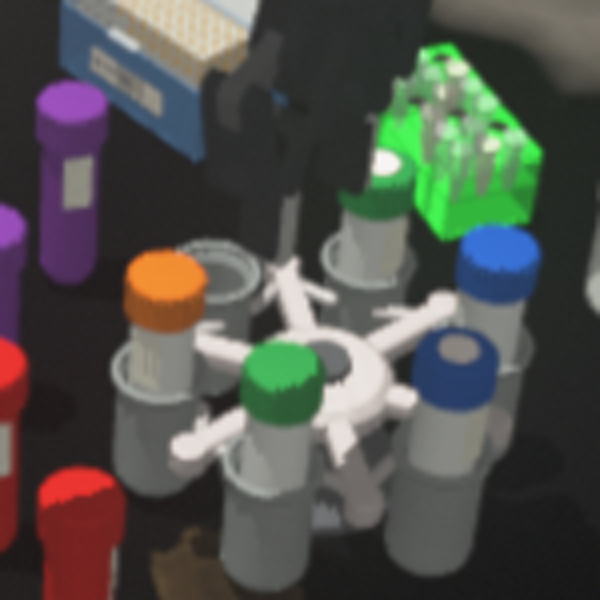

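Emit:
servo_tool(increments=[0.2,42,11,0,0,0,0,0.2,42,11,0,0,0,0,0.2,41.5,11,0,0,0,0,0.2,0,0,30,0,0,0,0.2,0,0,25,0,0,0,0.2,0,0,12,0,0,0,0.2,0,0,0,0,0,0,0.2,0,0,0,0,0,0])

```text
time_s: 18.05
ee_pos: [0.5508, -0.2457, 0.1618]
eef_rot: [-0.0, 1.0, -0.0, -0.0]
contact_force: [-0.3, -0.3, 0.6]
opening: 0.0513
```

Run:
```python
from h import *
b=get_image("scene")
cv2.imwrite("pics/q4.png",cv2.resize(b[180:330,330:480],None,fx=4,fy=4,interpolation=cv2.INTER_CUBIC))
o=get_obs();print(o["ee_pos"],o["contact_force"],o["opening"])
```

```text
[ 0.55121377 -0.24591337  0.1625031 ] [ 0.32996635 -0.18603769  0.79970781] 0.05102919531685181
```

View pics/q4.png

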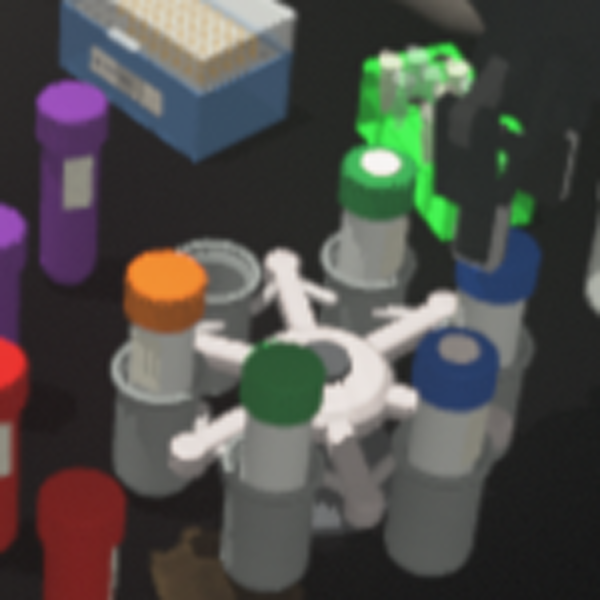

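Aligned over blue-plain: cap at (498,265) in the crop, near finger tip at (480,260). Descending 36 mm and gripping.

Emit:
servo_tool(increments=[0.2,0,0,12,0,0,0,0.2,0,0,12,0,0,0,0.2,0,0,12,0,0,0,0.2,0,0,0,0,0,0,0.2,0,0,0,0,0,0])

```text
time_s: 18.6
ee_pos: [0.5505, -0.2455, 0.1252]
eef_rot: [-0.0, 1.0, -0.0, -0.001]
contact_force: [-0.5, 0.5, 0.2]
opening: 0.0513
```

Emit:
servo_tool(increments=[-0.1,0,0,0,0,0,0,-0.5,0,0,0,0,0,0,-0.5,0,0,0,0,0,0], grip_force=20)

```text
time_s: 18.9
ee_pos: [0.5513, -0.2457, 0.1262]
eef_rot: [0.0, 1.0, -0.0, 0.001]
contact_force: [0.9, -0.2, 0.5]
opening: 0.0342
```

Emit:
servo_tool(increments=[-0.5,0,0,0,0,0,0,-0.5,0,0,0,0,0,0,-0.5,0,0,0,0,0,0], grip_force=40)

```text
time_s: 19.2
ee_pos: [0.5513, -0.2458, 0.1262]
eef_rot: [0.0, 1.0, -0.0, 0.001]
contact_force: [0.1, 0.8, 2.4]
opening: 0.0335
```

Emit:
servo_tool(increments=[-0.5,0,0,-8,0,0,0,-0.5,0,0,-12,0,0,0,-0.5,0,0,-20,0,0,0,-0.5,0,0,-20,0,0,0,-0.5,0,0,-20,0,0,0,-0.5,0,0,-20,0,0,0,-0.5,0,0,-20,0,0,0,-0.5,0,0,-20,0,0,0,-0.5,0,0,0,0,0,0])

```text
time_s: 20.1
ee_pos: [0.5522, -0.2464, 0.2693]
eef_rot: [0.001, 1.0, -0.001, 0.003]
contact_force: [0.5, -0.8, 0.4]
opening: 0.0336
```

Emit:
servo_tool(increments=[-0.5,-8.5,-31.3,0,0,0,0,-0.5,-8.5,-31.3,0,0,0,0,-0.5,-8.5,-31.3,0,0,0,0,-0.5,-8.5,-31.3,0,0,0,0,-0.5,0,0,0,0,0,0,-0.5,0,0,0,0,0,0])

```text
time_s: 20.7
ee_pos: [0.5165, -0.1199, 0.2656]
eef_rot: [-0.0, 1.0, 0.0, -0.0]
contact_force: [-0.5, -0.8, -0.6]
opening: 0.0338
```

Emit:
servo_tool(increments=[-0.5,0,0,20,0,0,0,-0.5,0,0,20,0,0,0,-0.5,0,0,20,0,0,0,-0.5,0,0,10,0,0,0,-0.5,0,0,0,0,0,0,-0.5,0,0,0,0,0,0])

```text
time_s: 21.3
ee_pos: [0.5173, -0.1212, 0.1961]
eef_rot: [0.0, 1.0, -0.001, 0.0]
contact_force: [-0.1, -0.4, -0.6]
opening: 0.034
```

Run:
```python
from h import *
b=get_image("scene")
cv2.imwrite("pics/q5.png",cv2.resize(b[180:330,330:480],None,fx=4,fy=4,interpolation=cv2.INTER_CUBIC))
o=get_obs();print(o["ee_pos"],o["contact_force"],o["opening"])
```

```text
[ 0.5175476  -0.12103537  0.19645497] [-0.00837854  0.99242361 -0.64276467] 0.03390422560442289
```

View pics/q5.png

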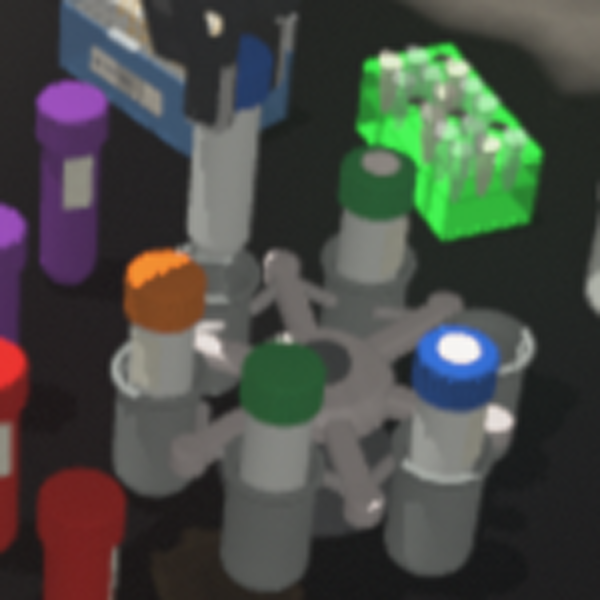

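The foot at (216,250) in the crop is over the empty bucket, so I lower slowly.

Emit:
servo_tool(increments=[-0.5,0,-0.5,8,0,0,0,-0.5,0,0,8,0,0,0,-0.5,0,0,8,0,0,0,-0.5,0,0,0,0,0,0])

```text
time_s: 21.75
ee_pos: [0.5162, -0.1197, 0.1705]
eef_rot: [-0.0, 1.0, -0.0, -0.001]
contact_force: [-0.5, 0.4, -0.7]
opening: 0.034
```

Emit:
servo_tool(increments=[-0.5,0.5,0,10,0,0,0,-0.5,0,0,10,0,0,0,-0.5,0,0,10,0,0,0,-0.5,0,0,6,0,0,0,-0.5,0,0,4,0,0,0,-0.5,0,0,0,0,0,0])

```text
time_s: 22.35
ee_pos: [0.5171, -0.1198, 0.1311]
eef_rot: [-0.0, 1.0, -0.0, -0.001]
contact_force: [0.2, 0.9, -0.9]
opening: 0.0338
```

Emit:
servo_tool(increments=[-0.5,0,0,2.5,0,0,0,-0.5,0,0,2,0,0,0,-0.5,0,0,0,0,0,0,-0.5,0,0,0,0,0,0])

```text
time_s: 22.75
ee_pos: [0.5175, -0.1199, 0.1274]
eef_rot: [-0.0, 1.0, -0.0, 0.0]
contact_force: [-1.1, -0.2, 0.1]
opening: 0.0335
```

Emit:
servo_tool(increments=[0.2,0,0,0,0,0,0,0.2,0,0,0,0,0,0,0.2,0,0,0,0,0,0,0.2,0,0,0,0,0,0])

```text
time_s: 23.15
ee_pos: [0.5175, -0.1199, 0.1273]
eef_rot: [-0.0, 1.0, -0.0, 0.0]
contact_force: [-0.3, -0.2, 0.7]
opening: 0.0511
```

Emit:
servo_tool(increments=[0.2,0,0,-12,0,0,0,0.2,0,0,-25,0,0,0,0.2,0,0,-35,0,0,0,0.2,0,0,-38,0,0,0,0.2,0,0,0,0,0,0,0.2,0,0,0,0,0,0])

```text
time_s: 23.75
ee_pos: [0.5178, -0.12, 0.2387]
eef_rot: [0.0, 1.0, -0.0, 0.001]
contact_force: [0.4, -0.8, -0.1]
opening: 0.0512
```

Emit:
servo_tool(increments=[0.2,-1.9,-36.9,0,0,0,0,0.2,-1.9,-36.9,0,0,0,0,0.2,-1.9,-36.9,0,0,0,0,0.2,-1.9,-36.9,0,0,0,0,0.2,-1.9,-36.9,0,0,0,0,0.2,-1.9,-36.9,0,0,0,0,0.2,-1.9,-36.9,0,0,0,0,0.2,-1.9,-36.9,0,0,0,0,0.2,0,0,0,0,0,0,0.2,0,0,0,0,0,0])

```text
time_s: 24.75
ee_pos: [0.5014, 0.1758, 0.2362]
eef_rot: [0.001, 1.0, 0.001, -0.001]
contact_force: [-0.0, -1.2, -0.4]
opening: 0.051
```

Emit:
servo_tool(increments=[0.2,0,0,30,0,0,0,0.2,0,0,30,0,0,0,0.2,0,0,15,0,0,0,0.2,0,0,0,0,0,0,0.2,0,0,0,0,0,0])

```text
time_s: 25.25
ee_pos: [0.5025, 0.1738, 0.1622]
eef_rot: [0.001, 1.0, -0.001, -0.0]
contact_force: [-0.0, -0.1, 1.2]
opening: 0.0513
```

Run:
```python
from h import *
b=get_image("scene")
cv2.imwrite("pics/s1.png",cv2.resize(b[80:240,190:330],None,fx=4,fy=3.7,interpolation=cv2.INTER_CUBIC))
cv2.imwrite("pics/s2.png",cv2.resize(b[180:330,330:480],None,fx=4,fy=4,interpolation=cv2.INTER_CUBIC))
o=get_obs();print(o["ee_pos"],o["contact_force"],o["opening"])
```

```text
[0.50300905 0.17426213 0.16283681] [-0.40443842  0.51476476  0.8374118 ] 0.05122087309022944
```

View pics/s1.png

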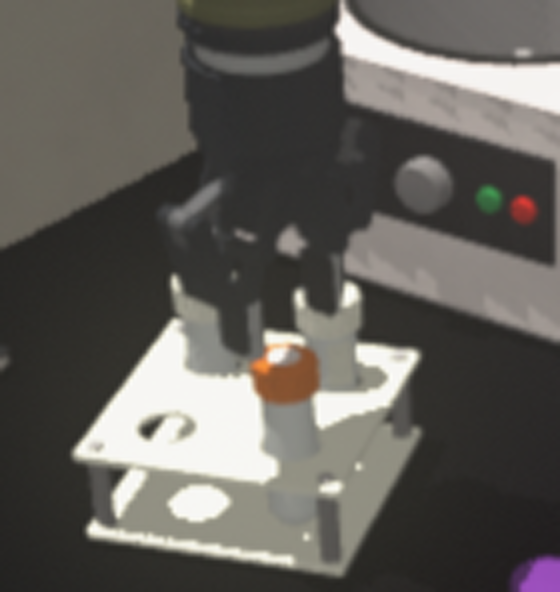

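View pics/s2.png

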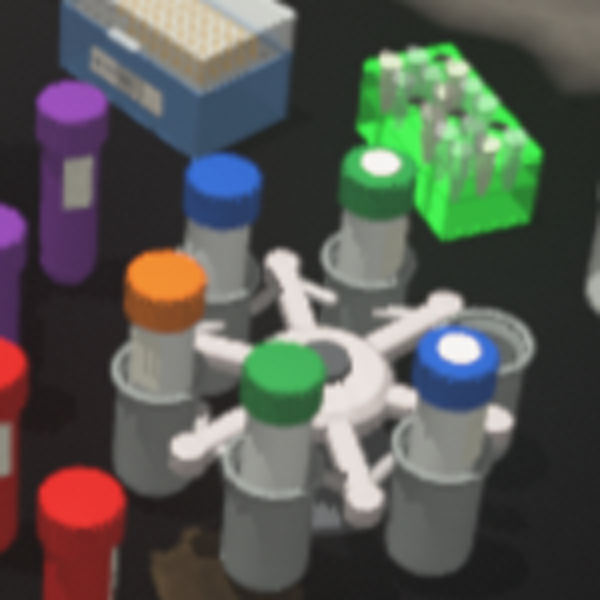

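Emit:
servo_tool(increments=[0.2,0,-0.8,0,0,0,0,0.2,0,0,14,0,0,0,0.2,0,0,14,0,0,0,0.2,0,0,13.5,0,0,0,0.2,0,0,0,0,0,0,0.2,0,0,0,0,0,0])

```text
time_s: 25.9
ee_pos: [0.5028, 0.1762, 0.1215]
eef_rot: [-0.0, 1.0, -0.0, 0.0]
contact_force: [0.9, 0.1, 0.3]
opening: 0.0512
```

Emit:
servo_tool(increments=[-0.1,0,0,0,0,0,0,-0.5,0,0,0,0,0,0,-0.5,0,0,0,0,0,0], grip_force=20)

```text
time_s: 26.2
ee_pos: [0.5032, 0.1764, 0.1217]
eef_rot: [-0.0, 1.0, -0.0, 0.001]
contact_force: [0.2, -0.1, 4.2]
opening: 0.0344
```

Emit:
servo_tool(increments=[-0.5,0,0,0,0,0,0,-0.5,0,0,0,0,0,0,-0.5,0,0,0,0,0,0], grip_force=40)

```text
time_s: 26.5
ee_pos: [0.5033, 0.1763, 0.1217]
eef_rot: [-0.0, 1.0, -0.0, 0.001]
contact_force: [0.6, -0.4, 6.7]
opening: 0.0339
```

Emit:
servo_tool(increments=[-0.5,0,0,-8,0,0,0,-0.5,0,0,-12,0,0,0,-0.5,0,0,-20,0,0,0,-0.5,0,0,-20,0,0,0,-0.5,0,0,-20,0,0,0,-0.5,0,0,-20,0,0,0,-0.5,0,0,-20,0,0,0,-0.5,0,0,-25,0,0,0,-0.5,0,0,0,0,0,0,-0.5,0,0,0,0,0,0])

```text
time_s: 27.5
ee_pos: [0.5023, 0.1761, 0.2665]
eef_rot: [-0.0, 1.0, -0.0, 0.0]
contact_force: [-0.0, -1.5, -0.6]
opening: 0.0337
```

Emit:
servo_tool(increments=[-0.5,4.8,42,0,0,0,0,-0.5,4.8,42,0,0,0,0,-0.5,4.8,42,0,0,0,0,-0.5,4.8,42,0,0,0,0,-0.5,4.8,42,0,0,0,0,-0.5,4.8,42,0,0,0,0,-0.5,4.8,42,0,0,0,0,-0.5,4.8,42,0,0,0,0,-0.5,4.8,42,0,0,0,0,-0.5,4.8,42,0,0,0,0])

```text
time_s: 28.5
ee_pos: [0.5492, -0.2452, 0.2644]
eef_rot: [-0.001, 1.0, -0.0, -0.001]
contact_force: [1.3, 0.4, -0.5]
opening: 0.0336
```

Emit:
servo_tool(increments=[-0.5,0,0,0,0,0,0,-0.5,0,0,0,0,0,0,-0.5,0,0,20,0,0,0,-0.5,0,0,20,0,0,0,-0.5,0,0,20,0,0,0,-0.5,0,0,10,0,0,0,-0.5,0,0,0,0,0,0,-0.5,0,0,0,0,0,0])

```text
time_s: 29.3
ee_pos: [0.5505, -0.2432, 0.1961]
eef_rot: [-0.0, 1.0, 0.0, 0.0]
contact_force: [0.1, -0.7, -0.5]
opening: 0.0334
```

Run:
```python
from h import *
b=get_image("scene")
cv2.imwrite("pics/t1.png",cv2.resize(b[180:330,330:480],None,fx=4,fy=4,interpolation=cv2.INTER_CUBIC))
o=get_obs();print(o["ee_pos"],o["contact_force"],o["opening"])
```

```text
[ 0.5507946  -0.24357941  0.19655413] [ 0.15192899 -0.77699891 -0.0812691 ] 0.03381757451516729
```

View pics/t1.png

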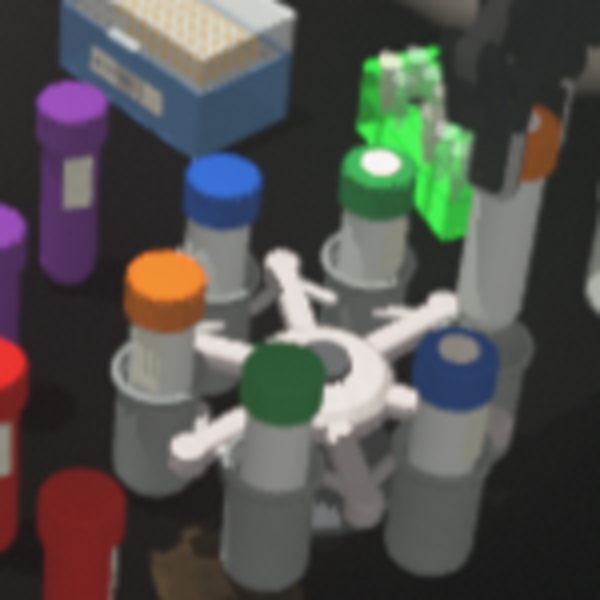

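Emit:
servo_tool(increments=[-0.5,0,1.2,8,0,0,0,-0.5,0,0,8,0,0,0,-0.5,0,0,8,0,0,0,-0.5,0,0,0,0,0,0])

```text
time_s: 29.75
ee_pos: [0.5498, -0.2447, 0.1704]
eef_rot: [-0.0, 1.0, -0.0, -0.001]
contact_force: [-0.1, 0.6, -0.5]
opening: 0.0341
```

Emit:
servo_tool(increments=[-0.5,0.5,0,10,0,0,0,-0.5,0,0,10,0,0,0,-0.5,0,0,10,0,0,0,-0.5,0,0,6,0,0,0,-0.5,0,0,3,0,0,0,-0.5,0,0,0,0,0,0])

```text
time_s: 30.35
ee_pos: [0.5503, -0.245, 0.1322]
eef_rot: [-0.0, 1.0, -0.0, -0.0]
contact_force: [0.2, 0.0, -1.0]
opening: 0.0333
```

Emit:
servo_tool(increments=[-0.5,0,0,2,0,0,0,-0.5,0,0,1.5,0,0,0,-0.5,0,0,0,0,0,0,-0.5,0,0,0,0,0,0])

```text
time_s: 30.75
ee_pos: [0.5507, -0.2452, 0.1294]
eef_rot: [0.0, 1.0, -0.0, 0.0]
contact_force: [-0.4, 0.1, -0.9]
opening: 0.0341
```

Emit:
servo_tool(increments=[0.2,0,0,0,0,0,0,0.2,0,0,0,0,0,0,0.2,0,0,0,0,0,0,0.2,0,0,0,0,0,0])

```text
time_s: 31.15
ee_pos: [0.5507, -0.2451, 0.1293]
eef_rot: [-0.0, 1.0, -0.0, 0.0]
contact_force: [0.7, 0.0, -0.4]
opening: 0.0512
```

Emit:
servo_tool(increments=[0.2,0,0,-12,0,0,0,0.2,0,0,-25,0,0,0,0.2,0,0,-35,0,0,0,0.2,0,0,-40,0,0,0,0.2,0,0,-20,0,0,0,0.2,0,0,0,0,0,0])

```text
time_s: 31.75
ee_pos: [0.5526, -0.2461, 0.2658]
eef_rot: [0.001, 1.0, -0.001, 0.004]
contact_force: [-0.2, -0.8, 0.9]
opening: 0.0515
```

Emit:
servo_tool(increments=[0.2,-5,-45,0,0,0,0,0.2,-5,-45,0,0,0,0,0.2,-5,-45,0,0,0,0,0.2,-5,-45,0,0,0,0,0.2,-5,-45,0,0,0,0,0.2,-5,-45,0,0,0,0,0.2,0,-45,0,0,0,0,0.2,0,-45,0,0,0,0,0.2,0,0,0,0,0,0,0.2,0,0,0,0,0,0])

```text
time_s: 32.75
ee_pos: [0.5202, 0.116, 0.2608]
eef_rot: [0.0, 1.0, 0.001, -0.001]
contact_force: [-0.8, -0.7, -0.1]
opening: 0.0513
```

Run:
```python
from h import *
b=get_image("scene");a=get_image("top")
cv2.imwrite("pics/u1.png",cv2.resize(b[180:330,330:480],None,fx=4,fy=4,interpolation=cv2.INTER_CUBIC))
cv2.imwrite("pics/u2.png",cv2.resize(a[165:285,355:495],None,fx=5,fy=5,interpolation=cv2.INTER_CUBIC))
o=get_obs();print(o["time_s"],o["ee_pos"],o["contact_force"],o["opening"])
```

```text
32.85 [0.52064824 0.11317904 0.26104118] [ 0.53060827 -0.77898613  0.93104897] 0.05155068605151133
```

View pics/u1.png

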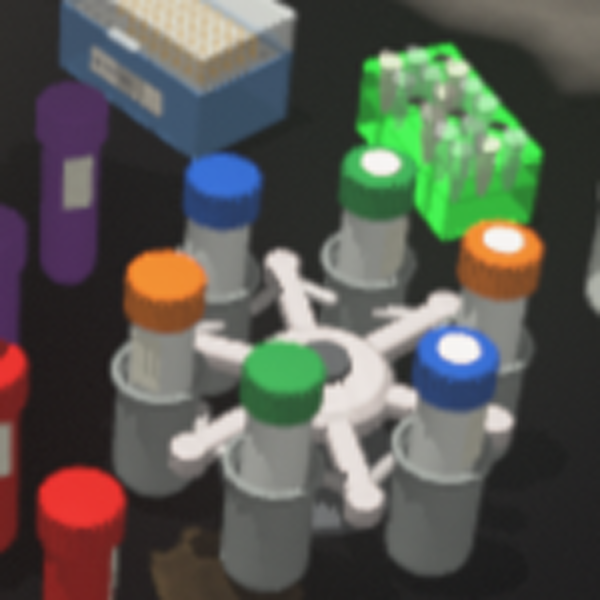

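View pics/u2.png

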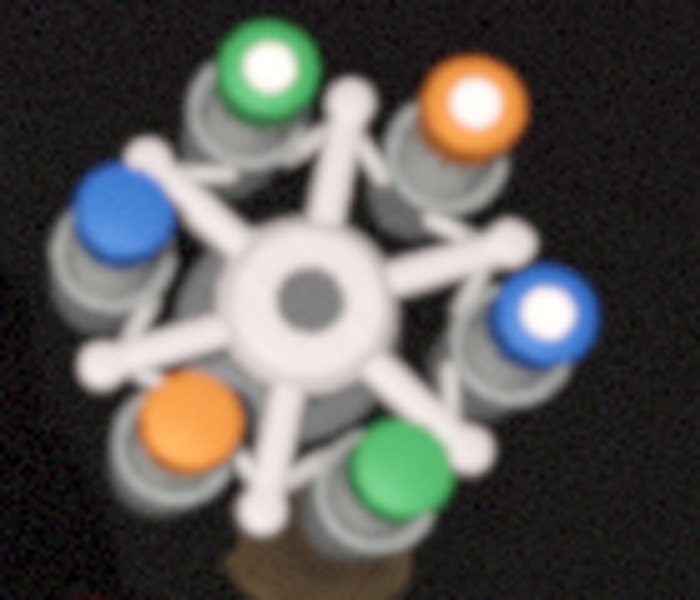

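Run:
```python
from h import *
from scipy.optimize import least_squares
def tri(s,t):
    s=(330+(s[0]+.5)/4-.5,180+(s[1]+.5)/4-.5); t=(355+(t[0]+.5)/5-.5,165+(t[1]+.5)/5-.5)
    r=least_squares(lambda p:np.r_[np.array(proj("scene",p))-s,np.array(proj("top",p))-t],[.5,-.2,.13]); return r.x.round(4),r.fun.round(2)
for n,s,t in(("Od",(503,240),(475,104)),("Bd",(460,349),(548,313)),("Gd",(380,163),(270,68))): print(n,*tri(s,t))
b=cv2.imread("pics/u1.png")
cv2.imwrite("pics/u3.png",cv2.resize(b[200:440,380:580],None,fx=3,fy=2.5,interpolation=cv2.INTER_CUBIC))
o=get_image("scene")
for k in("q4","q1"):pass
a=cv2.imread("pics/scene0.png")
cv2.imwrite("pics/u4.png",np.hstack([cv2.resize(x[220:300,425:475],None,fx=7,fy=7,interpolation=cv2.INTER_CUBIC) for x in(a,o)]))
```

```text
Od [ 0.5542 -0.2435  0.1295] [-0.61  0.17  0.47 -0.42]
Bd [ 0.4784 -0.264   0.1293] [-0.75  0.19  0.59 -0.54]
Gd [ 0.5697 -0.1718  0.1299] [-0.53  0.13  0.38 -0.35]
```

View pics/u4.png

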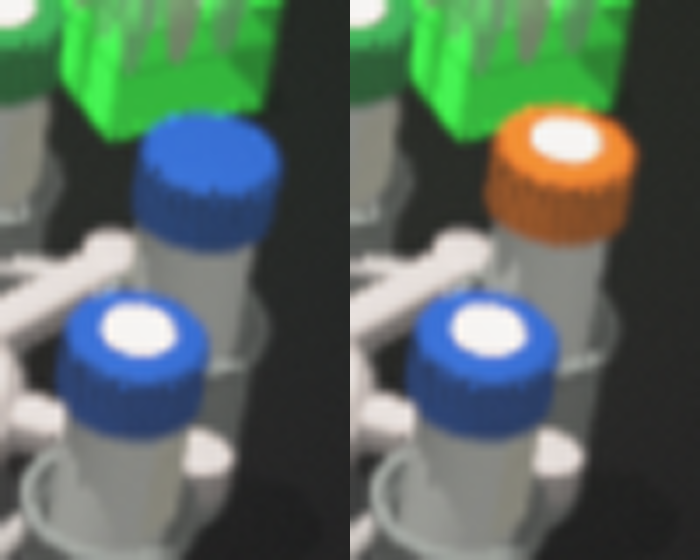

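Run:
```python
from h import *
b=get_image("scene");a=cv2.imread("pics/scene0.png")
cv2.imwrite("pics/v.png",np.hstack([cv2.resize(x[140:240,200:310],None,fx=3.5,fy=3.5) for x in(a,b)]))
print(get_obs()["dq"].round(3))
```

```text
[ 0.002 -0.001 -0.006 -0.007 -0.002  0.    -0.001]
```

View pics/v.png

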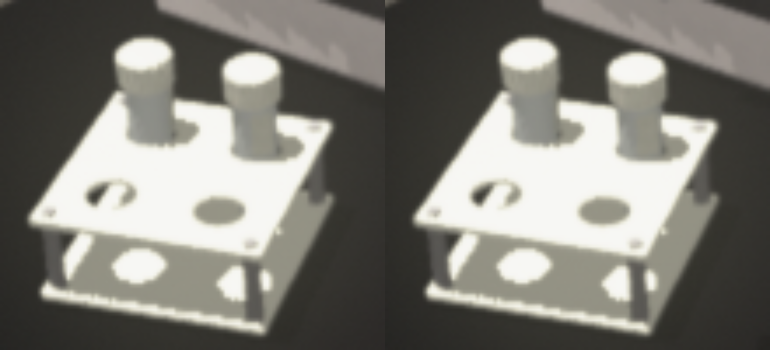

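The blanks at (145,55) and (250,70) are where they were at the start. Handing in.

```bash
python3 -c "
from bench import *
print(hand_in())"
```

```text
the job is handed in; nothing more can be done
None
```

I handed the job in at about 33 s of the 128 s limit. Each colour pair now stands straight across the rotor: green-dot/green-plain, blue-dot/blue-plain and orange-dot/orange-plain. That took four moves: orange-dot into the rack, green-plain across to orange-dot's old bucket, blue-plain into green-plain's old bucket, then orange-dot from the rack into blue-plain's old bucket.

- **Seating:** Measured from both cameras, the caps of the three dotted tubes are 129–130 mm above the bench, against 130 mm when seated. I judged green-plain and blue-plain by eye, from the last pictures and where the gripper let go, and did not measure them.
- **Blanks and gripper:** The two white-capped blanks look unmoved next to the starting picture. The gripper ended up clear of everything, near the rack.
- **Lean:** Orange-dot leans about 3–4 mm at the cap inside its bucket clearance. I put that at about 2°, against the 7° limit.
- **Camera disagreement:** The two cameras disagreed by about 3 mm on positions, so I checked the placings with the force readings. Contact force never went above 7 N at any reading.

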